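# Find the hidden battery tray release

## Robot

A 6-joint arm with a two-finger parallel gripper is mounted at the origin on the work surface. World frame = base frame: x ahead of the robot, y to its left, z up, the work surface at z = 0. Lengths are in m, angles in rad, forces in N, time in s.
With the tool pointing down it reaches from about 0.25 to 0.725 m from the base axis. Payload 9.7 kg.
Tool frame: the origin (TCP) lies between the finger pads; the fingertips stand ahead of it and the grasp point (between the pads) is the TCP (env.tip_reach is the z of the fingertips in the tool frame, in m); z points along the fingers, y is the direction in which the jaws open and shut (so a half turn about z gives the same grasp; the last joint's range is limited). The gripper opens to 85 mm and grips with 20 to 120 N. Pads are 22 mm wide; open, the fingers measure 114 mm over their backs; the gripper's body (76 mm by 85 mm) begins 54 mm behind the grasp point. The pads swing forward as they close: fully open they stand 13 mm farther back than shut.
Start: joints at [1.277, 0.087, 0.176, 1.66, 0, 1.571], TCP at [0.159, 0.526, 0.25] pointing down, gripper open.
Joint ranges: [-3.13, 3.13], [-0.85, 1.81], [-1.15, 1.24], [-2.2, 2.28], [-1.44, 1.52], [-3.14, 3.14]. Speed limits (rad/s): [2.22, 2.22, 2.57, 3.14, 3.14, 3.14].

## Interface

Orientations are given as a unit quaternion [w, x, y, z].
In Python, from workcell import env gives the robot as it stands. The module is installed in compiled form; this text tells all that it offers.
- The arm moves only by the tool servo_tool, never from a script. Its argument "plan" is a list of rows, each a list of 3 entries, a list of its own where there are three numbers: the turn, a rotation vector about the tool's x, y, z each as a share of 45 degrees, from -1 to 1, then the shift along the tool's x, y, z each as a share of 300 mm, from -1 to 1, then the opening, from -1 (shut) to 1 (fully open). A call has 1 to 12 rows; each row is the pose to reach, as a shift and turn from the pose measured when the call began, along the tool's axes at that moment; what a row does not reach only later rows make up. A row lasts 1/12 s, in which the tool goes at most 41.7 mm and 7.16 degrees, less where a joint would pass 70% of its speed; a pose out of reach is approached as far as the arm can. A call with a number of a shift or a turn outside -1 to 1 is refused whole. A call with a gripper value outside its range is refused whole. The fingers move at their own pace and stop on an object; "squeeze" is the grip in N (left out, the last holds). Time passes only in rows, so rows that repeat a pose let the fingers close. It gives the time, the measured TCP pose, the force and the opening at its end, in the units of the state.
- env.get_obs(): the state, without advancing time (a new reading comes with each control period).
- env.grab_frame(name): name is "side" or "top" or "wrist"; returns (picture, depth): 480x640x3 uint8, blue, green, red; 480x640 float32, m along the optical axis (not along the pixel's ray), 0 where there is no reading.
- env.camera_info(name): a dict with "mtx" (3x3 intrinsics, pixels), "dist_coeffs" ([k1, k2, p1, p2, k3] as OpenCV has them; the pictures are not rectified), "origin" and "attitude" of the camera in the world. Camera axes: x right, y down, z forward; pixel columns grow to the right and rows downward; lengths in m; the calibration is good to about 2 mm. A picture is of the moment at which its call begins: read the wrist's pose just before it. camera_info takes no time and is no camera call; for the wrist camera it gives the pose at the moment of the call.
- env.finish_job(): hands the job in, once; it reports no verdict.
The state is a dict: "time_s": time; "q": joint angles; "joint_vel": joint speeds; "joint_torque": joint torques, N m; "eef_pos": TCP position; "tool_rot": TCP orientation; "contact_force": force on the tool from outside, world axes, zero at the start; "wrist_torque": the same for the moment, N m; "gripper_width": opening from 0.0 (shut) to 1.0 (fully open).
Only numpy, scipy, OpenCV 4.12 (cv2) and the standard library are available. Lean on these libraries where they do the work, as an engineer would, in place of code of your own. Each camera call takes 0.05 s, during which the arm holds its last target.

## Task

The tray of the grey battery case is released by one of the four alike flush caps on its top panel; the other three are rigid blanks. Feel along the row gently with the fingertips to find the cap that gives, press that one in until the battery tray springs out at the front, then let the button come back up and move clear. Do not force the blanks, pick nothing up and leave the loose things on the case and the bench where they are.

Things in the scene. Friction and masses are not known exactly. Their poses are not given: they have to be found in the camera images.
- case: fixed grey battery case, 260 deep (x) x 340 wide (y) x 110 mm tall, origin at the centre of its underside, z up, -x its front. Its level top panel has a row of four alike square recesses, 50 mm wide, 70 mm apart along y, at x = -45 mm. In each an alike black cap lies 2 mm below the panel. Three are rigid blanks; one, any of the four, is the release button: only pressing tells. A shut gripper fits in.
- catch (a joint): travel of the release button, whichever of the four caps it is: 0 = up at rest, 0.008 m = fully down. Sprung: it starts to give at about 1.4 N and is fully down at about 5 N; it lets the tray go at about 4.5 mm, and comes back up when let go.
- tray (a joint): travel of the battery tray in the lower part of the case's front: 0 = shut and latched, 0.045 m = fully out. Once the button is pressed its own spring drives it out towards the case's -x within about a second, and it stays out.
- blank1 (a joint): how far one of the three blanking caps (whichever place it is in) has been forced in, m: 0 = seated. It does not give to a finger: it stands fast up to about 30 N and is forced in 1.5 mm, which is damage, at about 50 N.
- blank2 (a joint): how far one of the three blanking caps (whichever place it is in) has been forced in, m: 0 = seated. It does not give to a finger: it stands fast up to about 30 N and is forced in 1.5 mm, which is damage, at about 50 N.
- blank3 (a joint): how far one of the three blanking caps (whichever place it is in) has been forced in, m: 0 = seated. It does not give to a finger: it stands fast up to about 30 N and is forced in 1.5 mm, which is damage, at about 50 N.
- case_cap1 (a point): centre of the top face of the cap at y = -105 mm in the case's frame (108 mm above the bench, 2 mm below the panel); it may be a blank or the button. Axes as the case's.
- case_cap2 (a point): centre of the top face of the cap at y = -35 mm in the case's frame (108 mm above the bench, 2 mm below the panel); it may be a blank or the button. Axes as the case's.
- case_cap3 (a point): centre of the top face of the cap at y = +35 mm in the case's frame (108 mm above the bench, 2 mm below the panel); it may be a blank or the button. Axes as the case's.
- case_cap4 (a point): centre of the top face of the cap at y = +105 mm in the case's frame (108 mm above the bench, 2 mm below the panel); it may be a blank or the button. Axes as the case's.
- jar: lidded clear jar, 38 mm across, 40 mm tall, standing on the rear half of the case's top panel. Not part of the job. Origin at the centre of its underside.
- spacer: turned aluminium spacer, 32 mm across, 28 mm tall, standing on the rear half of the case's top panel. Not part of the job. Origin at the centre of its underside.
- pack: loose green two-cell battery pack, 70 x 38 x 19 mm, lying on the table left of the case. Not part of the job. Origin at the centre of its underside.
- board: round white puck with a circuit board on it, 60 mm across, 18 mm tall, left of the case. Not part of the job. Origin at the centre of its underside.
- screwdriver: screwdriver lying on the table right of the case. Not part of the job.
- cup: white cup, 64 mm across, 60 mm tall, right of the case. Not part of the job. Origin at the centre of its underside.
- cell: single battery cell standing upright, 26 mm across, 50 mm tall, on the table in front and to the right of the case. Not part of the job. Origin at the centre of its underside.

How it is judged:
On the way:
1. the release button is pressed in far enough to let the tray go (value of joint catch above 0.004 m).
At the end, for the whole second after the job is handed in: the tray is out by at least 38 mm of its 45 mm and at rest, and the release button is back up (within 2 mm) (value of joint tray above 0.038 m and value of joint catch below 0.002 m and velocity of joint tray between -0.01 and 0.01 m/s); the robot touches nothing.
It fails at once if a loose thing on the bench or the case is moved more than 15 mm (distance of any of jar, spacer, pack, board, screwdriver, cup, cell from where it was at the start of the episode above 0.015 m).
It fails at once if a blanking cap is forced in by more than 1.5 mm (value of joint any of blank1, blank2, blank3 above 0.0015 m).
It also fails if it takes over 54 s, if anything falls off the work surface, if the arm or the gripper's body presses on something with over 40 N, if the wrist force passes 120 N, or if a joint passes its speed limit or range.

## Working session

There is one attempt and no reset: what is moved stays moved. The work goes in short steps, Python scripts to look and compute and a tool call to move; the robot and the scene stay as the last step left them, time stands still between calls to the robot, and variables do not carry over. Pictures are saved under pics/ and viewed, and the job is handed in when it is done.

Besides the shell and the picture viewer there is one more tool, called after ">>>" as name([rows], argument=value, ...), one row to a line, values as JSON. servo_tool: Moves the arm, as the interface text tells. Its arguments: {"type":"object","properties":{"plan":{"type":"array","items":{"type":"array"}},"squeeze":{"type":"number"}},"required":["plan"]}

```bash
mkdir -p pics
python3 - <<'E'
from workcell import env
import cv2
o=env.get_obs();print({k:o[k] for k in('time_s','eef_pos','tool_rot','contact_force','gripper_width')},env.tip_reach)
for n in('top','side'):
    p,d=env.grab_frame(n);cv2.imwrite(f'pics/{n}0.png',p)
    import numpy as np;np.save(f'pics/{n}0.npy',d);print(n,env.camera_info(n))
E
```

```text
{'time_s': 0.0, 'eef_pos': array([0.15922078, 0.52623394, 0.24960342]), 'tool_rot': array([-8.90196592e-05,  1.46382706e-01,  9.89227822e-01, -6.41159510e-04]), 'contact_force': array([ 0.9545142 , -0.90479854,  0.56030114]), 'gripper_width': 0.9995114365687605} 0.019
top {'mtx': array([[576.37750176,   0.        , 325.48519024],
       [  0.        , 576.37750176, 231.12783057],
       [  0.        ,   0.        ,   1.        ]]), 'dist_coeffs': array([-0.03591425,  0.        ,  0.        ,  0.        ,  0.        ]), 'origin': array([ 0.33340549, -0.0129774 ,  1.30404163]), 'attitude': array([-0.06067086,  0.71043831, -0.69817375,  0.06441951])}
side {'mtx': array([[480.40412504,   0.        , 318.28187073],
       [  0.        , 480.40412504, 245.04455163],
       [  0.        ,   0.        ,   1.        ]]), 'dist_coeffs': array([-0.10503779,  0.        ,  0.        ,  0.        ,  0.        ]), 'origin': array([ 0.08230618, -0.91765164,  0.83639946]), 'attitude': array([-0.43378758,  0.86870722, -0.21103116,  0.11243647])}
```

View pics/top0.png

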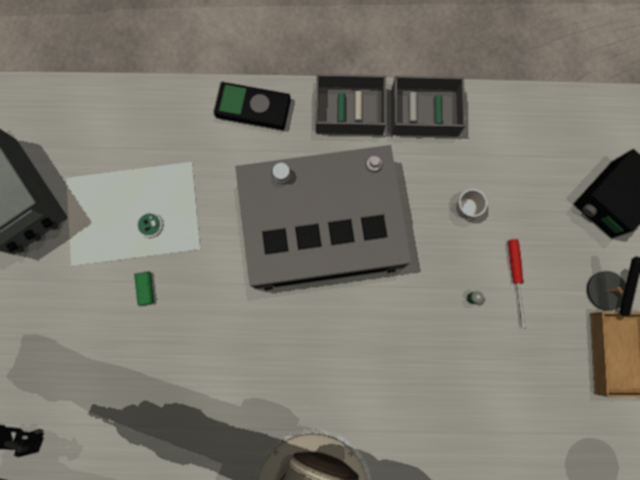

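View pics/side0.png

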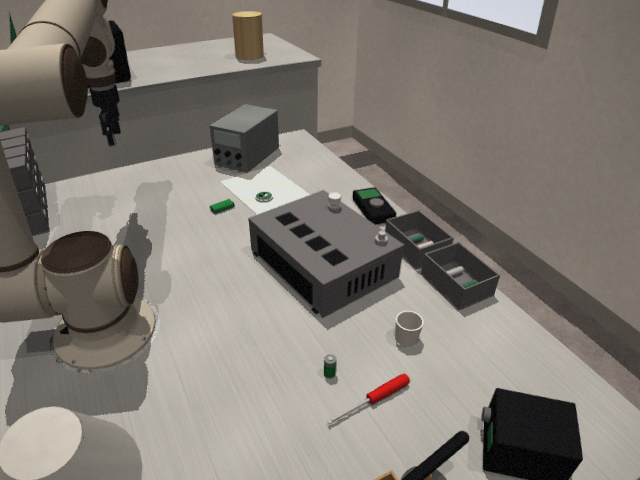

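The top view shows the four black caps at about (275,241), (308,236), (341,232) and (374,227). The jar is at (281,173) and the spacer at (374,163), both behind the row. The case front faces the robot.

```bash
cat > h.py <<'E'
from workcell import env
import cv2,numpy as np
from scipy.spatial.transform import Rotation as R
def rot(q): return R.from_quat([q[1],q[2],q[3],q[0]])
def ray(ci,px,z):
    u=cv2.undistortPoints(np.float64(px).reshape(-1,1,2),ci['mtx'],ci['dist_coeffs']).reshape(-1,2)
    d=rot(ci['attitude']).apply(np.c_[u,np.ones(len(u))]);o=np.array(ci['origin'])
    return o+d*((z-o[2])/d[:,2])[:,None]
def caps(p,box,amin,amax):
    m=(p.max(2)<30).astype(np.uint8);x0,y0,x1,y1=box
    k=np.zeros_like(m);k[y0:y1,x0:x1]=m[y0:y1,x0:x1]
    n,l,s,c=cv2.connectedComponentsWithStats(k)
    return [(c[i],s[i]) for i in range(1,n) if amin<s[i][4]<amax]
E
python3 - <<'E'
from h import *
for n,box in(('top',(255,205,395,260)),('side',(265,205,355,270))):
    ci=env.camera_info(n);p=cv2.imread(f'pics/{n}0.png');d=np.load(f'pics/{n}0.npy')
    cs=caps(p,box,60,900)
    for c,s in cs:
        w=ray(ci,[c],.108)[0]
        dz=d[int(c[1]),int(c[0])];u=cv2.undistortPoints(np.float64([[c]]),ci['mtx'],ci['dist_coeffs'])[0,0]
        q=ci['origin']+rot(ci['attitude']).apply([u[0]*dz,u[1]*dz,dz])
        print(n,c.round(1),s,w.round(4),'depth',q.round(4))
E
```

```text
top [373.5 227. ] [362 216  24  23 438] [ 0.5582 -0.1188  0.108 ] depth [ 0.5581 -0.1188  0.1085]
top [340.7 231.7] [329 220  24  24 439] [ 0.547  -0.0497  0.108 ] depth [ 0.5477 -0.0498  0.1041]
top [307.7 236.2] [296 225  24  23 447] [0.536  0.0196 0.108 ] depth [0.535  0.0195 0.1138]
top [274.9 240.9] [264 230  23  23 443] [0.5248 0.0884 0.108 ] depth [0.5254 0.0887 0.1044]
side [286.8 218.6] [278 214  19  11 101] [0.5221 0.0879 0.108 ] depth [0.5244 0.0932 0.1041]
side [301.4 230.6] [291 226  21  11 116] [0.5329 0.0184 0.108 ] depth [0.5335 0.0198 0.1069]
side [316.6 243.2] [307 237  22  13 120] [ 0.5427 -0.0493  0.108 ] depth [ 0.5446 -0.0458  0.1051]
side [275.8 259.2] [265 242  31  28 398] [ 0.4237 -0.0626  0.108 ] depth [0.449  0.0008 0.054 ]
side [334.6 257.3] [324 250  22  15 145] [ 0.5556 -0.1204  0.108 ] depth [ 0.5579 -0.1165  0.1045]
```

>>> servo_tool([
  [[0,0,-0.15],[-0.13,-0.09,0],-1],
  [[0,0,-0.3],[-0.26,-0.17,0],-1],
  [[0,0,-0.45],[-0.39,-0.26,0],-1],
  [[0,0,-0.577],[-0.52,-0.34,0],-1],
  [[0,0,-0.577],[-0.65,-0.43,0],-1],
  [[0,0,-0.577],[-0.79,-0.52,0],-1],
  [[0,0,-0.577],[-0.79,-0.52,0],-1],
  [[0,0,-0.577],[-0.79,-0.52,0],-1],
  [[0,0,-0.577],[-0.79,-0.52,0],-1],
  [[0,0,-0.577],[-0.79,-0.52,0],-1],
], squeeze=20)

```text
time_s: 0.93
eef_pos: [0.3408, 0.3083, 0.2497]
tool_rot: [-0.0, -0.079, 0.997, -0.001]
contact_force: [0.0, 0.5, 0.2]
gripper_width: 0.001
```

```bash
cat >> h.py <<'E'
C={4:[.524,.0883],3:[.535,.0192],2:[.5455,-.0496],1:[.557,-.1193]}
def st(k=4,z=.25):
    o=env.get_obs();r=rot(o['tool_rot']);p=o['eef_pos']
    d=r.inv().apply(np.r_[C[k],z]-p)/.3
    yaw=np.arctan2(C[4][1]-C[1][1],C[4][0]-C[1][0])
    y=r.as_matrix()[:,1]
    e=(yaw-np.arctan2(y[1],y[0])+np.pi/2)%np.pi-np.pi/2
    t=(r.inv()*R.from_matrix(np.c_[[np.sin(yaw+0),-np.cos(yaw),0],[np.cos(yaw),np.sin(yaw),0],[0,0,1]])).magnitude()
    print('t',round(o['time_s'],2),p.round(4),'F',o['contact_force'].round(2),'w',round(float(o['gripper_width']),3),'q',o['q'].round(2))
    print('shift share',d.round(4),'turn z share',round(-e/(np.pi/4),3),'tilt z',r.as_matrix()[:,2].round(4))
E
python3 -c "
from h import *
st()"
```

```text
t 0.93 [0.3408 0.3083 0.2497] F [0.03 0.46 0.23] w 0.001 q [ 0.74 -0.13 -0.04  1.66 -0.    0.58]
shift share [-4.872e-01 -8.205e-01 -8.000e-04] turn z share 0.001 tilt z [-8.0e-04 -1.1e-03 -1.0e+00]
```

>>> servo_tool([
  [[0,0,0],[-0.07,-0.12,0],-1],
  [[0,0,0],[-0.14,-0.24,0],-1],
  [[0,0,0],[-0.21,-0.36,0],-1],
  [[0,0,0],[-0.28,-0.48,0],-1],
  [[0,0,0],[-0.35,-0.6,0],-1],
  [[0,0,0],[-0.42,-0.71,0],-1],
  [[0,0,0],[-0.487,-0.82,0.05],-1],
  [[0,0,0],[-0.487,-0.82,0.15],-1],
  [[0,0,0],[-0.487,-0.82,0.25],-1],
  [[0,0,0],[-0.487,-0.82,0.3],-1],
  [[0,0,0],[-0.487,-0.82,0.3],-1],
  [[0,0,0],[-0.487,-0.82,0.3],-1],
])

```text
time_s: 1.93
eef_pos: [0.5233, 0.0897, 0.1594]
tool_rot: [-0.001, -0.08, 0.997, -0.001]
contact_force: [-0.3, -0.3, 1.0]
gripper_width: -0.001
```

```bash
python3 -c "
from h import *
st(4,.13)
p,d=env.grab_frame('side');cv2.imwrite('pics/s1.png',cv2.resize(p[120:340,180:480],(800,587)))
p,d=env.grab_frame('wrist');cv2.imwrite('pics/w1.png',p)"
```

```text
t 1.93 [0.5233 0.0897 0.1594] F [-0.33 -0.28  0.98] w -0.001 q [ 0.17  0.03 -0.06  1.48 -0.    0.01]
shift share [-0.0019 -0.0049  0.0979] turn z share 0.004 tilt z [-0.0025 -0.0013 -1.    ]
```

View pics/s1.png

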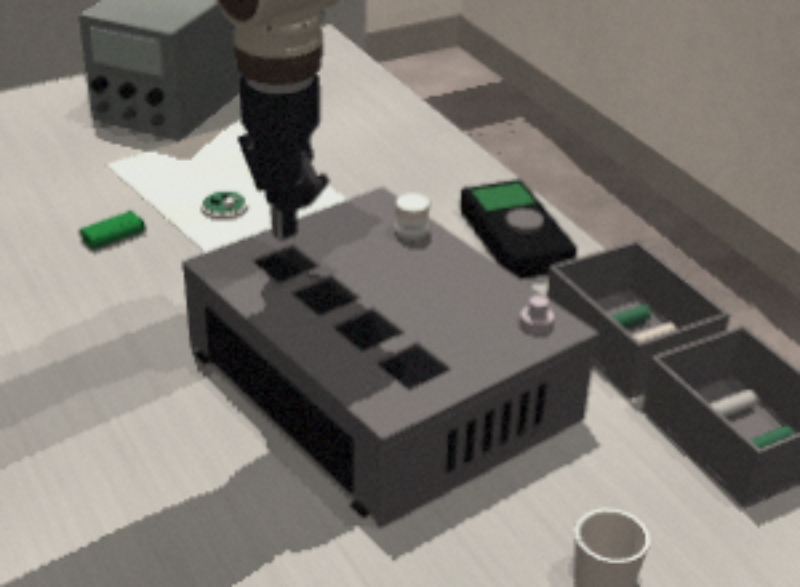

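View pics/w1.png

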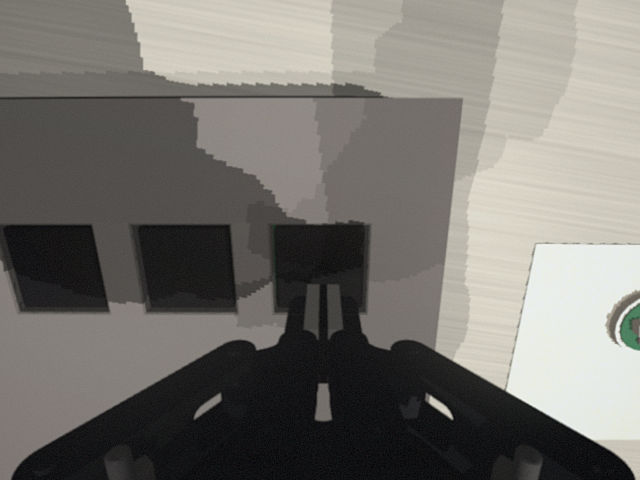

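The side view shows the shut fingertips hovering over the left cap, at (285,235) in the crop with the cap at (285,265). The wrist view shows the recess centred on the fingers at about (320,267).

>>> servo_tool([
  [[0,0,0],[-0.002,-0.005,0.05],-1],
  [[0,0,0],[-0.002,-0.005,0.08],-1],
  [[0,0,0],[-0.002,-0.005,0.095],-1],
  [[0,0,0],[-0.002,-0.005,0.095],-1],
  [[0,0,0],[-0.002,-0.005,0.095],-1],
])

```text
time_s: 2.45
eef_pos: [0.5251, 0.0882, 0.1332]
tool_rot: [0.001, -0.08, 0.997, -0.0]
contact_force: [0.5, -0.4, 1.0]
gripper_width: 0.001
```

>>> servo_tool([
  [[0,0,0],[0,0,0.005],-1],
  [[0,0,0],[0,0,0.005],-1],
  [[0,0,0],[0,0,0.005],-1],
])

```text
time_s: 2.7
eef_pos: [0.5252, 0.0882, 0.1321]
tool_rot: [0.001, -0.08, 0.997, -0.0]
contact_force: [0.6, 0.3, 0.2]
gripper_width: 0.002
```

>>> servo_tool([
  [[0,0,0],[0,0,0.005],-1],
  [[0,0,0],[0,0,0.005],-1],
  [[0,0,0],[0,0,0.005],-1],
])

```text
time_s: 2.95
eef_pos: [0.5252, 0.0882, 0.1306]
tool_rot: [0.001, -0.08, 0.997, -0.0]
contact_force: [-0.1, -0.8, -1.0]
gripper_width: 0.0
```

>>> servo_tool([
  [[0,0,0],[0,0,0.005],-1],
  [[0,0,0],[0,0,0.005],-1],
  [[0,0,0],[0,0,0.005],-1],
])

```text
time_s: 3.2
eef_pos: [0.5252, 0.0882, 0.129]
tool_rot: [0.001, -0.08, 0.997, -0.0]
contact_force: [-0.1, -0.2, 0.1]
gripper_width: 0.001
```

>>> servo_tool([
  [[0,0,0],[0,0,0.004],-1],
  [[0,0,0],[0,0,0.004],-1],
  [[0,0,0],[0,0,0.004],-1],
])

```text
time_s: 3.45
eef_pos: [0.5251, 0.0882, 0.1277]
tool_rot: [0.001, -0.08, 0.997, -0.0]
contact_force: [-0.2, -0.9, 0.5]
gripper_width: 0.002
```

>>> servo_tool([
  [[0,0,0],[0,0,0.004],-1],
  [[0,0,0],[0,0,0.004],-1],
  [[0,0,0],[0,0,0.004],-1],
])

```text
time_s: 3.7
eef_pos: [0.5252, 0.0882, 0.1266]
tool_rot: [0.001, -0.08, 0.997, -0.0]
contact_force: [-0.1, 0.2, 2.1]
gripper_width: 0.0
```

>>> servo_tool([
  [[0,0,0],[0,0,0.003],-1],
  [[0,0,0],[0,0,0.003],-1],
  [[0,0,0],[0,0,0.003],-1],
])

```text
time_s: 3.95
eef_pos: [0.5253, 0.0882, 0.1259]
tool_rot: [0.001, -0.08, 0.997, -0.0]
contact_force: [-0.6, -0.1, 4.6]
gripper_width: 0.003
```

>>> servo_tool([
  [[0,0,0],[0,0,0.003],-1],
  [[0,0,0],[0,0,0.003],-1],
  [[0,0,0],[0,0,0.003],-1],
])

```text
time_s: 4.2
eef_pos: [0.5253, 0.0882, 0.1251]
tool_rot: [0.001, -0.08, 0.997, -0.0]
contact_force: [-2.5, -0.4, 4.1]
gripper_width: 0.0
```

>>> servo_tool([
  [[0,0,0],[0,0,0.003],-1],
  [[0,0,0],[0,0,0.003],-1],
  [[0,0,0],[0,0,0.003],-1],
])

```text
time_s: 4.45
eef_pos: [0.5252, 0.0882, 0.1242]
tool_rot: [0.001, -0.08, 0.997, -0.0]
contact_force: [-1.0, 0.5, 4.6]
gripper_width: -0.002
```

```bash
python3 -c "
from h import *
st(4,.13)
o=env.get_obs();print(o['wrist_torque'],o['joint_torque'])
p,d=env.grab_frame('wrist');cv2.imwrite('pics/w2.png',p);st()"
```

```text
t 4.45 [0.5252 0.0882 0.1242] F [-1.    0.46  4.55] w -0.002 q [ 0.17  0.03 -0.12  1.41 -0.    0.01]
shift share [ 0.004   0.0009 -0.0194] turn z share 0.003 tilt z [ 1.9e-03 -6.0e-04 -1.0e+00]
[-0.04146883  0.34145704  0.01715527] [-9.22404521e-03 -4.67885220e+01  4.53055322e+01 -6.20224737e-01
 -1.02972161e-02  3.05986559e-04]
t 4.5 [0.5253 0.0882 0.1242] F [-1.39  0.    4.23] w -0.0 q [ 0.17  0.03 -0.12  1.41 -0.    0.01]
shift share [ 0.0034  0.0006 -0.4193] turn z share 0.003 tilt z [ 1.9e-03 -6.0e-04 -1.0e+00]
```

View pics/w2.png

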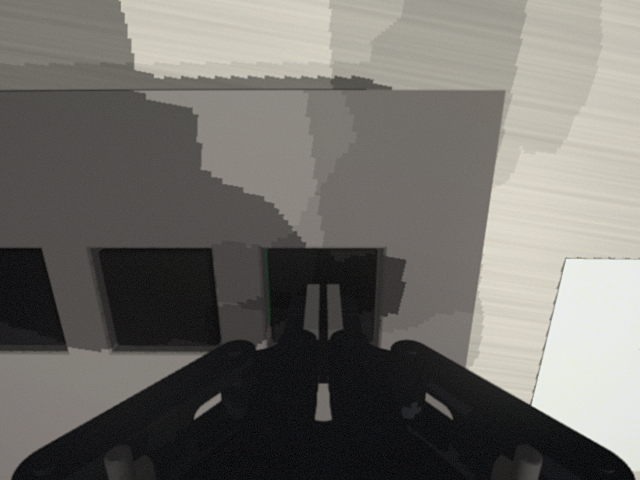

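The cap keeps sinking at a steady 4.5 N or so. The wrist view also shows a green strip of the recess wall exposed at its left edge (267,285). This cap is giving, so I'll press on while watching the force.

>>> servo_tool([
  [[0,0,0],[0,0,0.004],-1],
  [[0,0,0],[0,0,0.004],-1],
  [[0,0,0],[0,0,0.004],-1],
])

```text
time_s: 4.75
eef_pos: [0.5252, 0.0882, 0.1229]
tool_rot: [0.001, -0.08, 0.997, -0.0]
contact_force: [-1.1, 0.2, 4.6]
gripper_width: -0.002
```

>>> servo_tool([
  [[0,0,0],[0,0,0.004],-1],
  [[0,0,0],[0,0,0.004],-1],
  [[0,0,0],[0,0,0.004],-1],
])

```text
time_s: 5.0
eef_pos: [0.5253, 0.0882, 0.1216]
tool_rot: [0.001, -0.08, 0.997, -0.0]
contact_force: [-0.5, -0.3, 4.1]
gripper_width: 0.003
```

>>> servo_tool([
  [[0,0,0],[0,0,0.005],-1],
  [[0,0,0],[0,0,0.005],-1],
  [[0,0,0],[0,0,0.005],-1],
  [[0,0,0],[0,0,0.005],-1],
])

```text
time_s: 5.33
eef_pos: [0.5253, 0.0882, 0.1201]
tool_rot: [0.001, -0.08, 0.997, -0.0]
contact_force: [-0.9, -0.6, 3.6]
gripper_width: 0.001
```

```bash
python3 -c "
from h import *
p,d=env.grab_frame('side');cv2.imwrite('pics/s2.png',cv2.resize(p[120:340,180:480],(800,587)))
st()"
```

```text
t 5.38 [0.5253 0.0883 0.1201] F [-1.25  0.22  4.  ] w 0.001 q [ 0.17  0.03 -0.13  1.4  -0.    0.01]
shift share [ 0.0035  0.0005 -0.4329] turn z share 0.003 tilt z [ 1.8e-03 -6.0e-04 -1.0e+00]
```

View pics/s2.png

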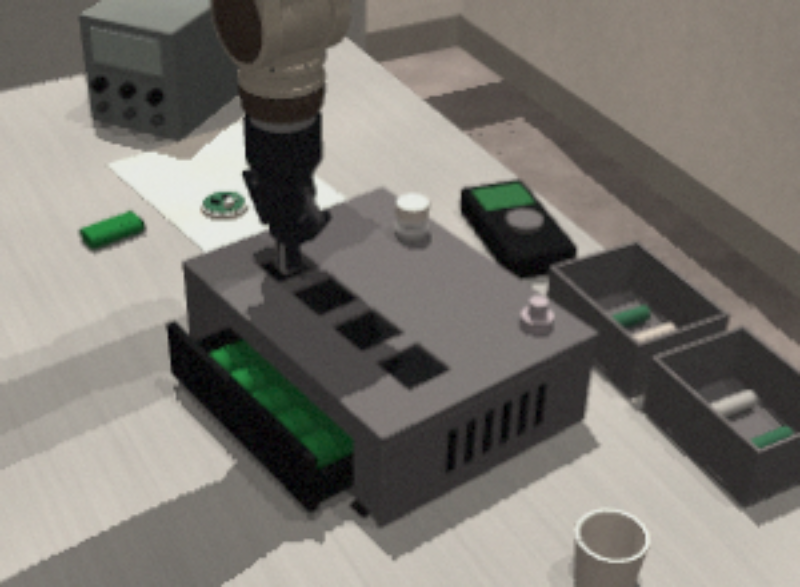

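The tray is springing out at the front: its green cells show at (280,400) and its front face at (240,420). I'll back off straight up now.

>>> servo_tool([
  [[0,0,0],[0,0,-0.02],-1],
  [[0,0,0],[0,0,-0.06],-1],
  [[0,0,0],[0,0,-0.14],-1],
  [[0,0,0],[0,0,-0.24],-1],
  [[0,0,0],[0,0,-0.34],-1],
  [[0,0,0],[0,0,-0.42],-1],
  [[0,0,0],[0,0,-0.45],-1],
  [[0,0,0],[0,0,-0.45],-1],
  [[0,0,0],[0,0,-0.45],-1],
  [[0,0,0],[0,0,-0.45],-1],
  [[0,0,0],[0,0,-0.45],-1],
  [[0,0,0],[0,0,-0.45],-1],
])

```text
time_s: 6.38
eef_pos: [0.5246, 0.0882, 0.2538]
tool_rot: [-0.0, -0.08, 0.997, -0.0]
contact_force: [-0.6, 0.3, 0.0]
gripper_width: -0.0
```

```bash
python3 -c "
from h import *
p,d=env.grab_frame('side');cv2.imwrite('pics/s3.png',cv2.resize(p[120:340,180:480],(800,587)))
p0=cv2.imread('pics/s2.png')
p,d=env.grab_frame('wrist');cv2.imwrite('pics/w3.png',p)
p,d=env.grab_frame('top');cv2.imwrite('pics/t3.png',cv2.resize(p[120:340,180:480],(800,587)))
st()"
```

```text
t 6.53 [0.5248 0.0883 0.2546] F [0.4  0.25 0.65] w -0.0 q [ 0.17  0.04  0.14  1.67 -0.    0.01]
shift share [0.0027 0.0006 0.0153] turn z share 0.003 tilt z [ 9.e-04 -8.e-04 -1.e+00]
```

View pics/s3.png

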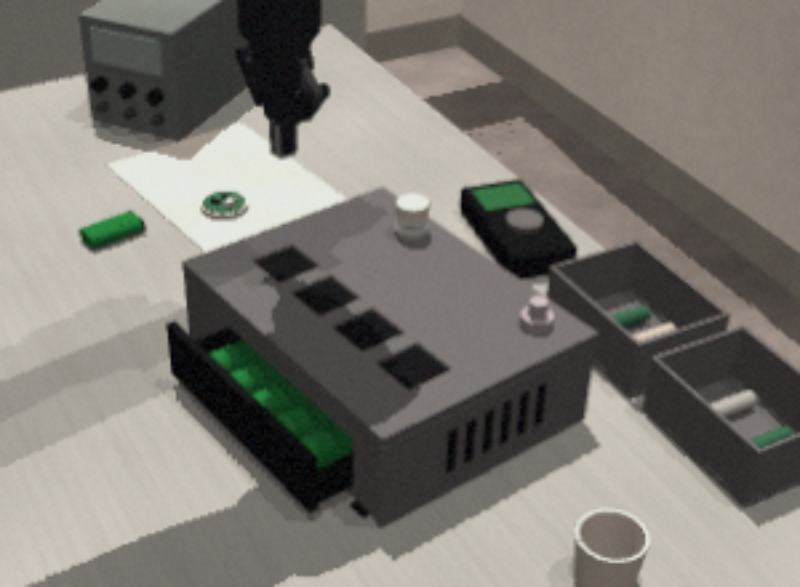

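View pics/w3.png

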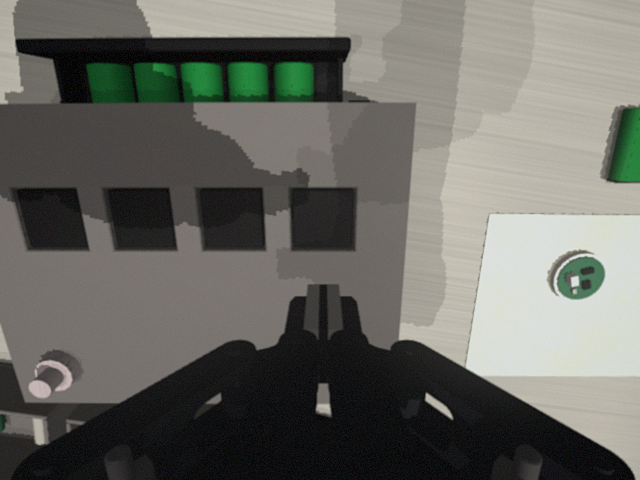

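View pics/t3.png

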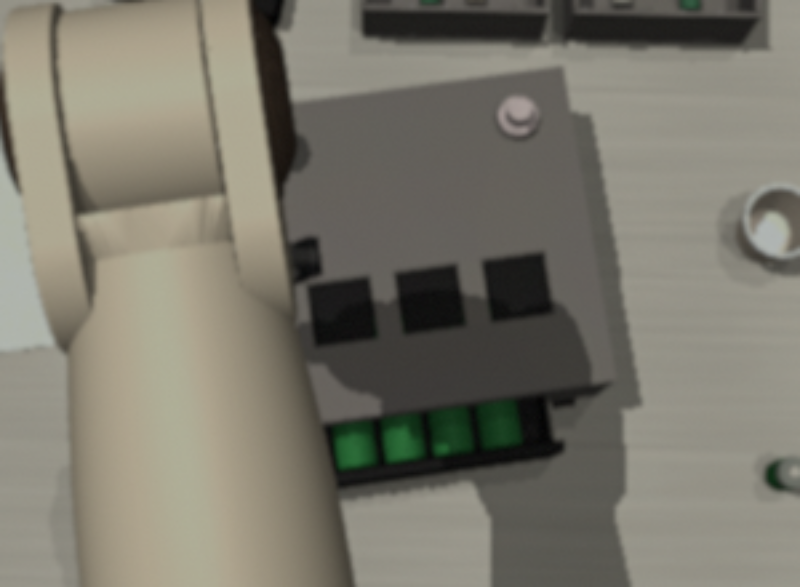

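The views show the tray out and unchanged between the last two side pictures, all four caps level again, and the jar, spacer, pack and board in place. One measurement of the tray's travel before handing in.

```bash
python3 -c "
from h import *
ci=env.camera_info('wrist');p,d=env.grab_frame('wrist')
def pt(c):
    u=cv2.undistortPoints(np.float64([[c]]),ci['mtx'],ci['dist_coeffs'])[0,0];z=np.median(d[c[1]-1:c[1]+2,c[0]-1:c[0]+2])
    return np.array(ci['origin'])+rot(ci['attitude']).apply([u[0]*z,u[1]*z,z])
yaw=np.arctan2(.2076,-.033);ax=np.array([np.sin(yaw),-np.cos(yaw)])
for c in [(200,41),(200,45),(200,49),(200,110),(322,218),(230,218),(322,170)]:
    w=pt(c);print(c,w.round(4),'case x',round(float((w[:2]-np.array(C[4]))@ax*1000-45),1))
"
```

```text
(200, 41) [ 0.4108 -0.0229  0.0775] case x -174.3
(200, 45) [ 0.4135 -0.0228  0.0774] case x -171.6
(200, 49) [ 0.4162 -0.0227  0.0772] case x -168.9
(200, 110) [ 0.4584 -0.01    0.1087] case x -125.2
(322, 218) [0.5228 0.0871 0.1073] case x -46.4
(230, 218) [0.5343 0.017  0.1071] case x -46.1
(322, 170) [0.4862 0.0812 0.109 ] case x -83.5
```

```bash
python3 -c "
from h import *
env.finish_job();st()"
```

```text
the job is handed in; nothing more can be done
the job is handed in; nothing more can be done
```

The release button turned out to be the first cap I felt, the leftmost one (case_cap4, y = +105 mm). It kept giving at a steady 4–5 N. I pressed it in about 7 mm, the tray sprang out, and I lifted straight up about 130 mm clear before handing the job in. I did not touch the three blanks.

Last checks, all before handing in:
- **Tray:** its front face is at about x = -174 mm in the case's frame, so roughly 45 mm out. It sits in the same place in successive side pictures.
- **Button:** its cap is at 107.3 mm, level with the neighbouring blank at 107.1 mm, so it is back up.
- **Robot:** the force reading is within its noise of zero, under 1 N.
- **Loose things:** the jar, spacer, pack, board and cup look unmoved in the pictures. I did not measure them, and I did not look at the screwdriver again. The arm never went near it.

One early force reading was ambiguous: 4.6 N after about 1 mm looked stiffer than the spring figures given. The next steps down showed no further rise in force, and the tray coming out confirmed it was the button. Handing in reports no verdict, and I have no readings from after it.

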